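# Close up the pantry refill bench

### The arm

A 6-joint arm with a two-finger parallel gripper is mounted at the origin on the work surface. World frame = base frame: x ahead of the robot, y to its left, z up, the work surface at z = 0. Lengths are in m, angles in degrees, forces in N, time in s.
With the tool pointing down it reaches from about 0.225 to 0.875 m from the base axis. Payload 3.4 kg.
Tool frame: the origin (TCP) lies on the centre line of the jaws, within the pads' length; the fingertips stand 8 mm ahead of it and the grasp point (between the pads) lies 11 mm behind it; z points along the fingers, y is the line along which they close (so a half turn about z gives the same grasp; the last joint's range is limited). The gripper opens to 85 mm and grips with 20 to 120 N. Pads are 22 mm wide; open, the fingers measure 114 mm over their backs; the gripper's body (76 mm by 85 mm) begins 54 mm behind the grasp point. The pads swing forward as they close: fully open they stand 13 mm farther back than shut.
Start: joints at [-71.161, 15.808, 86.224, -0, 77.962, -6.933], TCP at [0.25, -0.518, 0.239] pointing down, gripper open.
Joint ranges: [-165.64, 165.64], [-43.16, 119.46], [12.63, 154.43], [-67.54, 247.53], [6.08, 155.33], [-154.97, 154.97]. Speed limits (degrees/s): [147.25, 147.25, 180, 180, 180, 180].

### API

Orientations are given as a 3x3 rotation matrix whose columns are the frame's x, y, z axes.
In Python, from cell import monitor, eyes, job gives the robot as it stands. The module is installed in compiled form; this text tells all that it offers.
- The arm moves only by the tool servo_tool, never from a script. Its argument "increments" is a list of rows, each an object of numbers: "x", "y", "z": the shift along the tool's x, y, z in units of 0.3 m (1.0 is 0.3 m); "ax", "ay", "az": the turn, a rotation vector about the tool's x, y, z in units of 90 degrees (1.0 is 90 degrees). A call has 1 to 20 rows; each row is the pose to reach, as a shift and turn from the pose commanded when the call began, along the tool's axes at that moment; what a row does not reach only later rows make up. A row lasts 1/8 s, in which the tool goes at most 62.5 mm and 10.7 degrees, less where a joint would pass 70% of its speed; a pose out of reach is approached as far as the arm can. A call with a number of a shift or a turn outside -1 to 1 is refused whole. A call with a gripper value outside its range is refused whole. "hand" is the opening, from -1 (shut) to 1 (fully open), set as the call begins (left out, the last holds). The fingers move at their own pace and stop on an object; "force" is the grip in N (left out, the last holds). Time passes only in rows, so rows that repeat a pose let the fingers close. It gives the time, the measured TCP pose, the force, the opening and the grip force at its end, in the units of the state.
- monitor.observe(): the state, without advancing time (a new reading comes with each control period).
- eyes.get_image(name): name is "scene" or "top" or "wrist"; returns a dict with "img" (384x512x3 uint8, red, green, blue), "depth" (384x512 float32, m along the optical axis (not along the pixel's ray), 0 where there is no reading), "camera_matrix" (3x3 intrinsics, pixels), "R" (3x3) and "t" (3): a world point X has camera coordinates R X + t. Camera axes: x right, y down, z forward; pixel columns grow to the right and rows downward; lengths in m; the calibration is good to about 2 mm. The wrist camera is an equidistant fisheye: a pixel r from the principal point sees the ray r / f radians off the axis. A picture is of the moment at which its call begins.
- job.close_job(): hands the job in; it is judged then, once.
The state is a dict: "time_s": time; "joints": joint angles; "qvel": joint speeds; "effort": joint torques, N m; "ee_pos": TCP position; "orientation": TCP orientation; "force": force on the tool from outside, world axes, zero at the start; "torque": the same for the moment, N m; "width": finger opening in m; "gripper_force": force on a finger pad.
Only numpy, scipy, OpenCV 4.12 (cv2) and the standard library are available. Lean on these libraries where they do the work, as an engineer would, in place of code of your own. Each camera call takes 0.05 s, during which the arm holds its last target. There are 200 camera calls.

### The job

Close up the refill bench: first turn the canister's cap clockwise until it is fully home and its ratchet clicks and slips by at least one click. Then set a stopper fully home in every bottle and stand all the stoppered bottles upright on the blue hand-out mat, leaving the cans and other goods where they are.

Things in the scene. Friction and masses are not known exactly. Their poses are not given: they have to be found in the camera images.
- cap_thread (a joint): screw thread of the canister's cap (vertical axis). Grows in rad as the cap is turned clockwise seen from above; 4.4 is fully home against a hard stop, smaller is unscrewed (it starts somewhere from 0.3 to 1.5). The cap does not rise or sink. Turning takes about 0.08 N m. The thread is the white skirt ring (68 diameter) under the black grip; its red mark meets the red mark on the canister's shoulder (on the canister's own -x side) when home.
- cap_click (a joint): how far the black grip has slipped past its click clutch relative to the white skirt, rad, 0 at the start, growing clockwise seen from above. It moves only once the thread is home and the turning torque passes about 0.45 N m; below that the grip and the thread turn as one. One click is 0.25 rad (about 15 degrees). Turned back, it carries the thread back with it. Stays where it is left.
- cap_grip (a point): point on the cap's vertical axis at mid-height of the black grip. The grip is a fluted round knob, 50 diameter, 32 high, upright, from 206 to 238 above the table, with a white line on top; under it the white skirt (68 diameter, 200 to 206), then the canister's steel shoulder (body 150 diameter, 186 high), orange label band. The axes are the fixed canister's, not the cap's. The canister is fixed to the table.
- mat: blue hand-out mat with two white edge lines lying fixed on the table, 290 (its x) x 180 (its y), 1 thick, no edge to speak of; origin at its centre, z up. Bottles stand on it with their undersides at table height. Room for three bottles in a row along its x.
- bottle_a: white refill bottle with orange label band; may be absent. Origin at the centre of its underside, z up through the mouth. Base 80 diameter up to 48 high, cone to the neck at 78, neck 38 diameter from 78 to the rim at 125; open bore 30 diameter, 35 deep from the rim. About 0.26 to 0.42 kg. It may be lifted by the neck, also with the stopper in (the head then fills 125 to 147).
- bottle_b: white refill bottle with green label band; may be absent. Origin at the centre of its underside, z up through the mouth. Base 80 diameter up to 48 high, cone to the neck at 78, neck 38 diameter from 78 to the rim at 125; open bore 30 diameter, 35 deep from the rim. About 0.26 to 0.42 kg. It may be lifted by the neck, also with the stopper in (the head then fills 125 to 147).
- bottle_c: white refill bottle with yellow label band; may be absent. Origin at the centre of its underside, z up through the mouth. Base 80 diameter up to 48 high, cone to the neck at 78, neck 38 diameter from 78 to the rim at 125; open bore 30 diameter, 35 deep from the rim. About 0.26 to 0.42 kg. It may be lifted by the neck, also with the stopper in (the head then fills 125 to 147).
- stopper_0: stopper: cork tapered plug 20 diameter at its tip to 27 at 28 above the tip, then a red head 36 diameter, 22 high (28 to 50 above the tip). Origin at the centre of the tip, z up towards the head. Starts upright in the rack, head resting on the rack's top. Any stopper fits any bottle; fully home, the head rests on the rim (tip 97 above the bottle's underside). 40 g.
- stopper_1: stopper: cork tapered plug 20 diameter at its tip to 27 at 28 above the tip, then a red head 36 diameter, 22 high (28 to 50 above the tip). Origin at the centre of the tip, z up towards the head. Starts upright in the rack, head resting on the rack's top. Any stopper fits any bottle; fully home, the head rests on the rim (tip 97 above the bottle's underside). 40 g.
- stopper_2: stopper: cork tapered plug 20 diameter at its tip to 27 at 28 above the tip, then a red head 36 diameter, 22 high (28 to 50 above the tip). Origin at the centre of the tip, z up towards the head. Starts upright in the rack, head resting on the rack's top. Any stopper fits any bottle; fully home, the head rests on the rim (tip 97 above the bottle's underside). 40 g.
- stopper_3: stopper: cork tapered plug 20 diameter at its tip to 27 at 28 above the tip, then a red head 36 diameter, 22 high (28 to 50 above the tip). Origin at the centre of the tip, z up towards the head. Starts upright in the rack, head resting on the rack's top. Any stopper fits any bottle; fully home, the head rests on the rim (tip 97 above the bottle's underside). 40 g.
- rack: fixed wooden stopper rack, 60 (x) x 250 (y) x 30 high, origin at the centre of its underside; four 32 mm through holes in a row along its y, 60 apart at y = -90, -30, 30 and 90. Stopper heads stand from 30 to 52 above the table.
- can_a: bystander: food can, steel with white and orange label, 74 diameter, 108 high, mm; origin at its underside's centre. Leave it alone.
- can_b: bystander: food can like can_a, mm; origin at its underside's centre. Leave it alone.
- jar: bystander: jar with red lid, 70 diameter, 100 high, mm; origin at its underside's centre. Leave it alone.
- tape: bystander: roll of brown tape lying flat, 90 outside diameter, 30 high, mm; origin at its underside's centre. Leave it alone.
- notes: bystander: yellow pad of sticky notes, 76 x 76 x 15, mm; origin at its underside's centre. Leave it alone.
- scoop: bystander: steel serving spoon, 200 long, lying flat. Leave it alone.
Mind the look-alikes: they are no part of the job. Leave any turquoise or yellow look-alike of the part that bears cap_thread alone.

How it is judged:
By the outcome, as a careful person would: the job done as asked, in the order asked, and still so for the second after the job is handed in, with the robot touching nothing.
Of bottle_a, bottle_b, bottle_c only 2 to 3 are there at a start; the rules pass over those that are not, and their reading is None.
At some moment in a run one of bottle_a, bottle_b, bottle_c may be knocked a few centimetres aside while the robot is not near it.
It also fails if it takes over 210 s, if anything falls off the work surface, if the arm or the gripper's body presses on something with over 40 N, if the wrist force passes 120 N, or if a joint passes its speed limit or range.

## Working session

There is one attempt and no reset: what is moved stays moved. The work goes in short steps, Python scripts to look and compute and a tool call to move; the robot and the scene stay as the last step left them, time stands still between calls to the robot, and variables do not carry over. Pictures are saved under pics/ and viewed, at most 14 in all, crops included, and the job is handed in when it is done.

Besides the shell and the picture viewer there is one more tool, called after "Emit:" in YAML: its name, and indented under it one key for each argument. servo_tool: Moves the arm, as the interface text tells. Its arguments: {"type":"object","properties":{"increments":{"type":"array","items":{"type":"object","properties":{"x":{"type":"number"},"y":{"type":"number"},"z":{"type":"number"},"ax":{"type":"number"},"ay":{"type":"number"},"az":{"type":"number"}}}},"hand":{"type":"number"},"force":{"type":"number"}},"required":["increments"]}

```bash
mkdir -p pics; cat > h.py <<'E'
import numpy as np, cv2
from cell import monitor, eyes, job
def grab(n,save=None):
    d=eyes.get_image(n)
    np.savez(f'{n}.npz',**d)
    if save: cv2.imwrite(f'pics/{save}.png',d['img'][:,:,::-1])
    return d
def ray(d,u,v,fish=False):
    K=d['camera_matrix'];x=(u-K[0,2])/K[0,0];y=(v-K[1,2])/K[1,1]
    if fish:
        th=np.hypot(x,y);s=np.sin(th)/max(th,1e-9);r=np.array([x*s,y*s,np.cos(th)])
    else: r=np.array([x,y,1.])
    R=np.array(d['R']);return -R.T@np.array(d['t']),R.T@r
def onplane(d,u,v,z,fish=False):
    c,r=ray(d,u,v,fish);return c+r*(z-c[2])/r[2]
def cloud(d):
    K=d['camera_matrix'];v,u=np.mgrid[:384,:512];z=d['depth']
    P=np.stack([(u-K[0,2])/K[0,0]*z,(v-K[1,2])/K[1,1]*z,z],-1)
    return (P-d['t'])@d['R']
E
python3 - <<'E'
from h import *
s=monitor.observe();print(s)
a=grab('scene','s0');b=grab('top','t0')
for d in(a,b):print(d['camera_matrix'],-d['R'].T@d['t'],d['R'])
E
```

```text
{'time_s': 0.0, 'joints': array([-7.11634949e+01,  1.58477549e+01,  8.62967326e+01,  6.73713353e-04,
        7.79617186e+01, -6.93205714e+00]), 'qvel': array([ 0.07215222,  0.05187975, -0.01269815,  0.00636974, -0.00538874,
       -0.00555066]), 'effort': array([ 1.30527078e-04, -4.16775620e+01, -2.45809293e+01, -3.91028525e-04,
        1.11152889e-02,  1.11217088e-05]), 'ee_pos': array([ 0.24980882, -0.51731821,  0.23842786]), 'orientation': array([[ 9.00558584e-01,  4.34734277e-01, -5.87600141e-04],
       [ 4.34734611e-01, -9.00556899e-01,  1.75808395e-03],
       [ 2.35131993e-04, -1.83870771e-03, -9.99998282e-01]]), 'force': array([ 0.88772663, -0.24472139,  0.1570077 ]), 'torque': array([ 0.0232826 , -0.05739668,  0.03508823]), 'gripper_force': 0.0, 'width': 0.08534679157049098}
[[451.78672218   0.         255.38614976]
 [  0.         451.78672218 192.4059569 ]
 [  0.           0.           1.        ]] [ 1.32155369 -0.24445952  1.23195035] [[ 0.12396139  0.99228495 -0.00203555]
 [ 0.79962042 -0.10110701 -0.5919329 ]
 [-0.58757192  0.07174916 -0.80598468]]
[[446.26806254   0.         255.22586926]
 [  0.         446.26806254 191.08334505]
 [  0.           0.           1.        ]] [ 0.34620413 -0.15530685  1.7405149 ] [[-0.0169342  -0.99980949  0.00970681]
 [-0.99260075  0.01564306 -0.12041198]
 [ 0.12023719 -0.01167407 -0.99267655]]
```

View pics/t0.png

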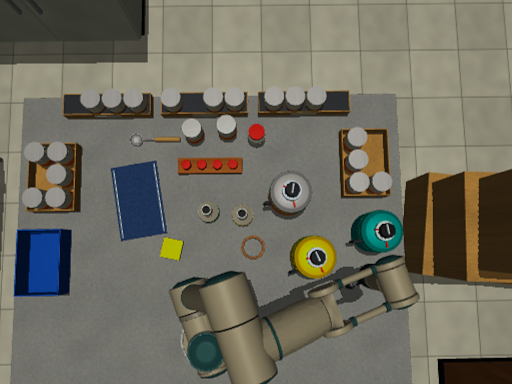

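View pics/s0.png

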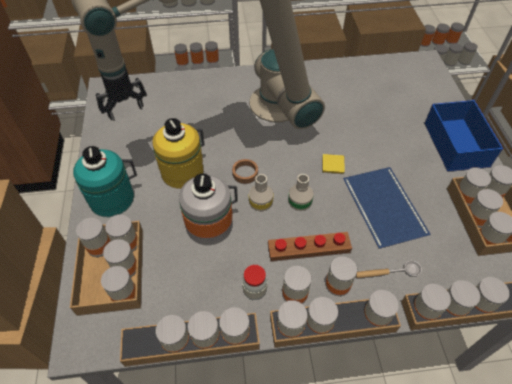

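Canister candidates in the top view: steel (291,192), yellow (314,257) and turquoise (377,232). The steel one with the orange band matches the description, so the other two are look-alikes. I can see two bottles, at top (207,211) and (242,214). Next I'll measure and check an enlarged crop.

```bash
python3 - <<'E'
from h import *
d=dict(np.load('top.npz'));s=dict(np.load('scene.npz'))
im=d['img'];P=cloud(d);hsv=cv2.cvtColor(im,cv2.COLOR_RGB2HSV)
def circ(P,m,name):
    pts=P[m];print(name,len(pts),np.median(pts,0),pts[:,:2].min(0),pts[:,:2].max(0), (pts[:,:2].min(0)+pts[:,:2].max(0))/2)
box=np.zeros(im.shape[:2],bool)
def bx(u0,u1,v0,v1):
    b=box.copy();b[v0:v1,u0:u1]=1;return b
Z=P[...,2]
circ(P,bx(270,312,165,220)&(Z>.228)&(Z<.25),'cap')
circ(P,bx(270,312,165,220)&(Z>.17)&(Z<.195),'shoulder')
for n,b in(('b1',bx(192,222,195,225)),('b2',bx(228,256,200,230))):
    circ(P,b&(Z>.115)&(Z<.135),n+'rim');circ(P,b&(Z>.03)&(Z<.05),n+'base')
Ps=cloud(s);Zs=Ps[...,2]
circ(Ps,bx(180,235,170,235)&(Zs>.232)&(Zs<.25),'capS')
for n,b in(('b2',bx(248,276,170,210)),('b1',bx(288,316,170,210))): circ(Ps,b&(Zs>.118)&(Zs<.135),n+'rimS')
# rack & stoppers
red=((hsv[...,0]<8)|(hsv[...,0]>172))&(hsv[...,1]>150)&(hsv[...,2]>90)
n,l,st,c=cv2.connectedComponentsWithStats((red&bx(170,250,150,180)).astype(np.uint8))
for i in range(1,n):
    if st[i,4]>15: print('stop',c[i],st[i,4],onplane(d,*c[i],.052))
blue=(hsv[...,0]>100)&(hsv[...,0]<130)&(hsv[...,1]>100)&bx(100,175,150,250)
cn=max(cv2.findContours(blue.astype(np.uint8),0,2)[0],key=cv2.contourArea)
r=cv2.minAreaRect(cn);print('mat',r,onplane(d,*r[0],0));
for p in cv2.boxPoints(r):print(onplane(d,*p,0))
a=cv2.resize(im[160:230,180:320],None,fx=4,fy=4,interpolation=cv2.INTER_CUBIC)
b=cv2.resize(s['img'][165:245,170:320],(560,299),interpolation=cv2.INTER_CUBIC)
cv2.imwrite('pics/crop.png',np.vstack([a,b])[:,:,::-1])
E
```

```text
cap 171 [ 0.53320606 -0.29908846  0.23751467] [ 0.50875167 -0.32577462] [ 0.55801646 -0.27437432] [ 0.53338406 -0.30007447]
shoulder 910 [ 0.52725784 -0.29588092  0.18079506] [ 0.46311341 -0.37146241] [ 0.60280425 -0.22914615] [ 0.53295883 -0.30030428]
b1rim 42 [0.47623911 0.0035835  0.12405544] [ 0.45776077 -0.01269183] [0.49452329 0.02331478] [0.47614203 0.00531148]
b1base 43 [ 0.4628543  -0.00207781  0.04588059] [ 0.43645164 -0.03241222] [0.51691692 0.04344831] [0.47668428 0.00551805]
b2rim 35 [ 0.46215941 -0.12478239  0.12376525] [ 0.44447224 -0.1431573 ] [ 0.47762443 -0.10664327] [ 0.46104833 -0.12490028]
b2base 43 [ 0.45255596 -0.1342413   0.04651695] [ 0.42258531 -0.16169133] [ 0.49885182 -0.08541787] [ 0.46071856 -0.1235546 ]
capS 217 [ 0.53711235 -0.29843431  0.23857993] [ 0.51148876 -0.32350693] [ 0.56125914 -0.27373651] [ 0.53637395 -0.29862172]
b2rimS 60 [ 0.46255859 -0.12372179  0.1242409 ] [ 0.44584185 -0.14101573] [ 0.48361866 -0.1059556 ] [ 0.46473026 -0.12348566]
b1rimS 63 [0.47837294 0.00530569 0.12313934] [ 0.45834514 -0.01173763] [0.49846593 0.02518636] [0.47840554 0.00672437]
stop [216.92857143 163.81428571] 70 [ 0.65841652 -0.03002238  0.052     ]
stop [232.4057971  163.65217391] 69 [ 0.65814863 -0.08937786  0.052     ]
stop [185.45070423 163.95774648] 71 [0.65968541 0.09055608 0.052     ]
stop [201. 164.] 69 [0.65861854 0.03101639 0.052     ]
mat ((138.14913940429688, 200.32762145996094), (73.67576599121094, 45.88665008544922), 81.46923065185547) [0.52783847 0.282468   0.        ]
[0.66046566 0.39506173 0.        ]
[6.85036667e-01 2.16860328e-01 2.22044605e-16]
[0.39739944 0.17173188 0.        ]
[0.37410653 0.34662901 0.        ]
```

View pics/crop.png

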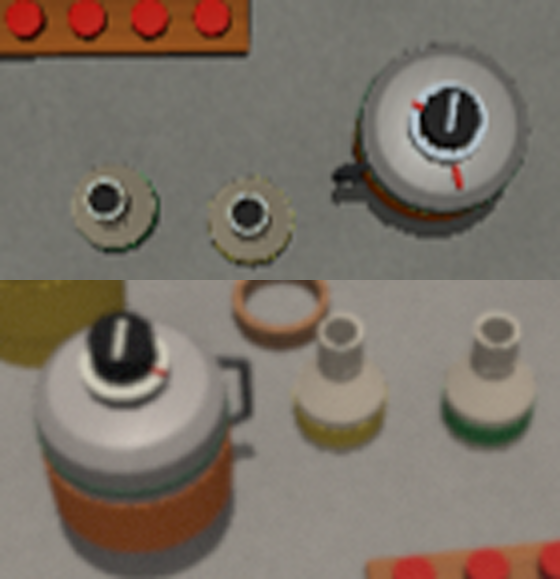

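The crop shows the steel canister with its orange band. Its skirt mark is at crop (417,104) and its shoulder mark at (457,177), so about 237° clockwise is left to turn. Both bottles (green, yellow) are open and stand at top (207,211) and (242,214). The cap is at about (0.534,-0.300).

```bash
cat >> h.py <<'E'
def go(x,y,z,psi=None):
    "print shift in tool axes (0.3 m units), az in 90deg; psi=heading of tool x, deg"
    s=monitor.observe();R=s['orientation'];v=R.T@(np.array([x,y,z])-s['ee_pos'])/.3
    p=np.degrees(np.arctan2(R[1,0],R[0,0]));az=0 if psi is None else -((psi-p+180)%360-180)/90
    tilt=R.T@np.array([0,0,-1.]);
    print('shift',v.round(3),'az',round(az,3),'psi',p.round(1),'tilt ax,ay',(np.degrees([-tilt[1],tilt[0]])/90).round(4),'j',s['joints'].round(0),'pos',s['ee_pos'].round(4),'t',s['time_s'],'w',s['width'])
E
python3 - <<'E'
from h import *
go(.25,-.518,.34)
go(.5345,-.2995,.34,205)
E
```

```text
shift [-0.     0.002 -0.338] az 0 psi 25.8 tilt ax,ay [-0.001  -0.0001] j [-71.  16.  86.  -0.  78.  -7.] pos [ 0.2498 -0.5174  0.2385] t 0.1 w 0.0859028932969592
shift [ 1.17  -0.242 -0.338] az -1.991 psi 25.8 tilt ax,ay [-0.001  -0.0001] j [-71.  16.  86.  -0.  78.  -7.] pos [ 0.2498 -0.5174  0.2385] t 0.1 w 0.0859028932969592
```

Emit:
servo_tool:
  increments:
    - {"z": -0.17}
    - {"z": -0.34}
    - {"z": -0.34}
    - {"z": -0.34, "az": -0.1}
    - {"z": -0.34, "az": -0.2}
    - {"z": -0.34, "az": -0.3}
    - {"z": -0.34, "az": -0.4}
    - {"z": -0.34, "az": -0.5}
    - {"z": -0.34, "az": -0.6}
    - {"z": -0.34, "az": -0.7}
    - {"z": -0.34, "az": -0.8}
    - {"z": -0.34, "az": -0.9}
    - {"z": -0.34, "az": -0.9}
  hand: 1

```text
invalid input at $.increments[0]: expected keys x, y, z, ax, ay, az
```

```bash
python3 - <<'E'
from h import *
go(.5345,-.2995,.34,205)
E
```

```text
shift [ 1.17  -0.242 -0.338] az -1.991 psi 25.8 tilt ax,ay [-0.001  -0.0001] j [-71.  16.  86.  -0.  78.  -7.] pos [ 0.2498 -0.5174  0.2385] t 0.1 w 0.0859028932969592
```

All keys needed.

Emit:
servo_tool:
  increments:
    - {"x": 0, "y": 0, "z": -0.2, "ax": 0, "ay": 0, "az": 0}
    - {"x": 0, "y": 0, "z": -0.34, "ax": 0, "ay": 0, "az": -0.1}
    - {"x": 0.1, "y": 0, "z": -0.34, "ax": 0, "ay": 0, "az": -0.2}
    - {"x": 0.25, "y": 0, "z": -0.34, "ax": 0, "ay": 0, "az": -0.3}
    - {"x": 0.4, "y": -0.05, "z": -0.34, "ax": 0, "ay": 0, "az": -0.4}
    - {"x": 0.55, "y": -0.1, "z": -0.34, "ax": 0, "ay": 0, "az": -0.5}
    - {"x": 0.7, "y": -0.15, "z": -0.34, "ax": 0, "ay": 0, "az": -0.6}
    - {"x": 0.85, "y": -0.2, "z": -0.34, "ax": 0, "ay": 0, "az": -0.7}
    - {"x": 1, "y": -0.24, "z": -0.34, "ax": 0, "ay": 0, "az": -0.8}
    - {"x": 1, "y": -0.24, "z": -0.34, "ax": 0, "ay": 0, "az": -0.9}
    - {"x": 1, "y": -0.24, "z": -0.34, "ax": 0, "ay": 0, "az": -0.95}
    - {"x": 1, "y": -0.24, "z": -0.34, "ax": 0, "ay": 0, "az": -0.95}
  hand: 1
  force: 80

```text
time_s: 1.6
ee_pos: [0.4888, -0.3223, 0.3408]
orientation: [[-0.362, 0.932, -0.001], [0.932, 0.362, 0.001], [0.001, -0.001, -1.0]]
force: [-0.2, -0.0, -0.2]
width: 0.0856
gripper_force: 0.0
```

```bash
python3 - <<'E'
from h import *
go(.5345,-.2995,.31,205)
E
```

```text
shift [0.015 0.169 0.103] az -1.042 psi 111.2 tilt ax,ay [-0.0004 -0.0005] j [-40.  15.  74.  -0.  92. -61.] pos [ 0.4888 -0.3223  0.3408] t 1.6 w 0.08557629825171398
```

Emit:
servo_tool:
  increments:
    - {"x": 0.01, "y": 0.08, "z": 0.05, "ax": 0, "ay": 0, "az": -0.11}
    - {"x": 0.015, "y": 0.169, "z": 0.1, "ax": 0, "ay": 0, "az": -0.22}
    - {"x": 0.015, "y": 0.169, "z": 0.1, "ax": 0, "ay": 0, "az": -0.33}
    - {"x": 0.015, "y": 0.169, "z": 0.1, "ax": 0, "ay": 0, "az": -0.44}
    - {"x": 0.015, "y": 0.169, "z": 0.1, "ax": 0, "ay": 0, "az": -0.55}
    - {"x": 0.015, "y": 0.169, "z": 0.1, "ax": 0, "ay": 0, "az": -0.66}
    - {"x": 0.015, "y": 0.169, "z": 0.1, "ax": 0, "ay": 0, "az": -0.77}
    - {"x": 0.015, "y": 0.169, "z": 0.1, "ax": 0, "ay": 0, "az": -0.88}
    - {"x": 0.015, "y": 0.169, "z": 0.1, "ax": 0, "ay": 0, "az": -1}
    - {"x": 0.015, "y": 0.169, "z": 0.1, "ax": 0, "ay": 0, "az": -1}
    - {"x": 0.015, "y": 0.169, "z": 0.1, "ax": 0, "ay": 0, "az": -1}

```text
time_s: 2.98
ee_pos: [0.5343, -0.3001, 0.3112]
orientation: [[-0.933, -0.36, -0.0], [-0.36, 0.933, 0.0], [0.0, 0.0, -1.0]]
force: [0.1, -0.6, 0.6]
width: 0.0855
gripper_force: 0.0
```

```bash
python3 - <<'E'
from h import *
d=grab('wrist','w0')
go(.5345,-.2995,.218,205)
print(d['camera_matrix'],d['R'],-d['R'].T@d['t'])
E
```

```text
shift [-0.001  0.001  0.311] az -0.043 psi -158.9 tilt ax,ay [ 0.     -0.0001] j [ -36.   17.   74.   -0.   89. -147.] pos [ 0.5344 -0.3     0.3112] t 3.025 w 0.08563601795086118
[[297.31863964   0.         251.18606394]
 [  0.         297.31863964 192.7400066 ]
 [  0.           0.           1.        ]] [[-3.59884777e-01  9.32996677e-01 -3.84458693e-04]
 [ 8.91632041e-01  3.44050476e-01  2.94315433e-01]
 [ 2.74727594e-01  1.05576848e-01 -9.55708260e-01]] [ 0.46425508 -0.32648299  0.44601119]
```

View pics/w0.png

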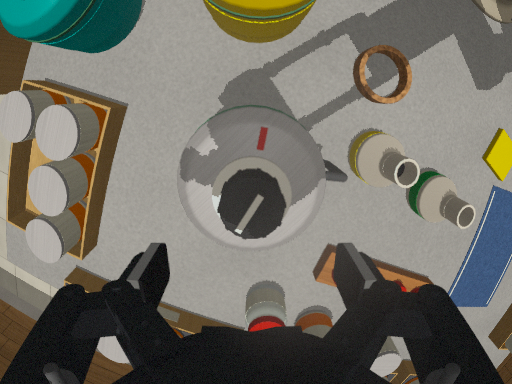

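Wrist picture: the black grip is at (252,203), and the fingers at (155,265) and (350,265) straddle it. I'll compute the offset and descend.

```bash
python3 - <<'E'
from h import *
d=dict(np.load('wrist.npz'));g=d['img'].max(2)
m=np.zeros_like(g);m[160:245,205:300]=(g[160:245,205:300]<60)
n,l,st,c=cv2.connectedComponentsWithStats(m);i=1+st[1:,4].argmax();m=(l==i).astype(np.uint8)
cn=max(cv2.findContours(m,0,2)[0],key=cv2.contourArea)
h=cv2.convexHull(cn)[:,0];W=np.array([onplane(d,*p,.238,True)[:2] for p in h.astype(float)])
print(cv2.minEnclosingCircle(W.astype(np.float32)),st[i])
E
```

```text
((0.5322055220603943, -0.2997649013996124), 0.02748825214803219) [ 218  169   68   69 2907]
```

Emit:
servo_tool:
  increments:
    - {"x": 0, "y": 0, "z": 0.1, "ax": 0, "ay": 0, "az": 0}
    - {"x": 0, "y": 0, "z": 0.18, "ax": 0, "ay": 0, "az": 0}
    - {"x": 0, "y": 0, "z": 0.18, "ax": 0, "ay": 0, "az": 0}

```text
time_s: 3.4
ee_pos: [0.5334, -0.2993, 0.2553]
orientation: [[-0.932, -0.361, -0.004], [-0.361, 0.932, 0.003], [0.003, 0.004, -1.0]]
force: [-0.1, -0.7, -0.3]
width: 0.0854
gripper_force: 0.0
```

Emit:
servo_tool:
  increments:
    - {"x": 0, "y": 0, "z": 0.07, "ax": 0, "ay": 0, "az": 0}
    - {"x": 0, "y": 0, "z": 0.123, "ax": 0, "ay": 0, "az": 0}
    - {"x": 0, "y": 0, "z": 0.123, "ax": 0, "ay": 0, "az": 0}

```text
time_s: 3.78
ee_pos: [0.534, -0.2997, 0.2197]
orientation: [[-0.932, -0.362, -0.002], [-0.362, 0.932, 0.001], [0.001, 0.002, -1.0]]
force: [-0.0, 0.6, -0.4]
width: 0.0856
gripper_force: 0.0
```

Emit:
servo_tool:
  increments:
    - {"x": 0, "y": 0, "z": 0, "ax": 0, "ay": 0, "az": 0}
    - {"x": 0, "y": 0, "z": 0, "ax": 0, "ay": 0, "az": 0}
    - {"x": 0, "y": 0, "z": 0, "ax": 0, "ay": 0, "az": 0}
    - {"x": 0, "y": 0, "z": 0, "ax": 0, "ay": 0, "az": 0}
    - {"x": 0, "y": 0, "z": 0, "ax": 0, "ay": 0, "az": 0}
  hand: -1
  force: 80

```text
time_s: 4.4
ee_pos: [0.5348, -0.2999, 0.2219]
orientation: [[-0.932, -0.363, 0.002], [-0.363, 0.932, -0.001], [-0.001, -0.001, -1.0]]
force: [-0.6, 1.5, 6.1]
width: 0.0476
gripper_force: 82.3
```

```bash
python3 - <<'E'
from h import *
s=monitor.observe();print(s['force'],s['torque'],s['gripper_force']);go(.533,-.2998,.218)
E
```

```text
[-0.55950847  1.53606143  6.11789872] [ 0.26208148  0.21672309 -0.00529184] 82.25046515464783
shift [0.005 0.003 0.013] az 0 psi -158.7 tilt ax,ay [-0.0008  0.0008] j [ -36.   20.   83.    0.   77. -147.] pos [ 0.5348 -0.2999  0.2219] t 4.4 w 0.047561440146087215
```

Emit:
servo_tool:
  increments:
    - {"x": 0, "y": 0, "z": -0.01, "ax": 0, "ay": 0, "az": 0.05}
    - {"x": 0, "y": 0, "z": -0.01, "ax": 0, "ay": 0, "az": 0.14}
    - {"x": 0, "y": 0, "z": -0.01, "ax": 0, "ay": 0, "az": 0.23}
    - {"x": 0, "y": 0, "z": -0.01, "ax": 0, "ay": 0, "az": 0.32}
    - {"x": 0, "y": 0, "z": -0.01, "ax": 0, "ay": 0, "az": 0.41}
    - {"x": 0, "y": 0, "z": -0.01, "ax": 0, "ay": 0, "az": 0.5}
    - {"x": 0, "y": 0, "z": -0.01, "ax": 0, "ay": 0, "az": 0.59}
    - {"x": 0, "y": 0, "z": -0.01, "ax": 0, "ay": 0, "az": 0.68}
    - {"x": 0, "y": 0, "z": -0.01, "ax": 0, "ay": 0, "az": 0.77}
    - {"x": 0, "y": 0, "z": -0.01, "ax": 0, "ay": 0, "az": 0.86}
    - {"x": 0, "y": 0, "z": -0.01, "ax": 0, "ay": 0, "az": 0.95}
    - {"x": 0, "y": 0, "z": -0.01, "ax": 0, "ay": 0, "az": 1}

```text
time_s: 5.9
ee_pos: [0.5354, -0.2981, 0.2221]
orientation: [[-0.361, 0.933, 0.001], [0.933, 0.36, 0.004], [0.003, 0.002, -1.0]]
force: [3.8, 3.5, -4.6]
width: 0.0476
gripper_force: 84.8
```

Emit:
servo_tool:
  increments:
    - {"x": 0, "y": 0, "z": 0, "ax": 0, "ay": 0, "az": 0.05}
    - {"x": 0, "y": 0, "z": 0, "ax": 0, "ay": 0, "az": 0.14}
    - {"x": 0, "y": 0, "z": 0, "ax": 0, "ay": 0, "az": 0.23}
    - {"x": 0, "y": 0, "z": 0, "ax": 0, "ay": 0, "az": 0.32}
    - {"x": 0, "y": 0, "z": 0, "ax": 0, "ay": 0, "az": 0.41}
    - {"x": 0, "y": 0, "z": 0, "ax": 0, "ay": 0, "az": 0.5}
    - {"x": 0, "y": 0, "z": 0, "ax": 0, "ay": 0, "az": 0.59}
    - {"x": 0, "y": 0, "z": 0, "ax": 0, "ay": 0, "az": 0.68}
    - {"x": 0, "y": 0, "z": 0, "ax": 0, "ay": 0, "az": 0.77}
    - {"x": 0, "y": 0, "z": 0, "ax": 0, "ay": 0, "az": 0.86}
    - {"x": 0, "y": 0, "z": 0, "ax": 0, "ay": 0, "az": 0.95}
    - {"x": 0, "y": 0, "z": 0, "ax": 0, "ay": 0, "az": 1}

```text
time_s: 7.4
ee_pos: [0.5371, -0.2988, 0.2222]
orientation: [[0.933, 0.36, 0.005], [0.36, -0.933, 0.002], [0.005, -0.001, -1.0]]
force: [8.2, 1.5, -7.6]
width: 0.0477
gripper_force: 84.6
```

```bash
python3 - <<'E'
from h import *
s=monitor.observe();print(s['force'],s['torque'],s['gripper_force']);go(.533,-.2998,.22)
E
```

```text
[ 8.18491321  1.54752122 -7.55127937] [ 0.34158151 -1.0809442   0.08265011] 84.6178936958313
shift [-0.014 -0.002  0.007] az 0 psi 21.1 tilt ax,ay [-0.0004 -0.0033] j [-36.  20.  83.   0.  77.  33.] pos [ 0.5371 -0.2988  0.2222] t 7.4 w 0.04768479100480344
```

Emit:
servo_tool:
  increments:
    - {"x": 0, "y": 0, "z": 0.005, "ax": 0, "ay": 0, "az": 0.08}
    - {"x": 0, "y": 0, "z": 0.005, "ax": 0, "ay": 0, "az": 0.16}
    - {"x": 0, "y": 0, "z": 0.005, "ax": 0, "ay": 0, "az": 0.24}
    - {"x": 0, "y": 0, "z": 0.005, "ax": 0, "ay": 0, "az": 0.32}
    - {"x": 0, "y": 0, "z": 0.005, "ax": 0, "ay": 0, "az": 0.4}
    - {"x": 0, "y": 0, "z": 0.005, "ax": 0, "ay": 0, "az": 0.48}
    - {"x": 0, "y": 0, "z": 0.005, "ax": 0, "ay": 0, "az": 0.55}
    - {"x": 0, "y": 0, "z": 0.005, "ax": 0, "ay": 0, "az": 0.62}
    - {"x": 0, "y": 0, "z": 0.005, "ax": 0, "ay": 0, "az": 0.69}
    - {"x": 0, "y": 0, "z": 0.005, "ax": 0, "ay": 0, "az": 0.76}
    - {"x": 0, "y": 0, "z": 0.005, "ax": 0, "ay": 0, "az": 0.83}
    - {"x": 0, "y": 0, "z": 0.005, "ax": 0, "ay": 0, "az": 0.9}

```text
time_s: 8.9
ee_pos: [0.5367, -0.3005, 0.2221]
orientation: [[0.502, -0.865, 0.005], [-0.865, -0.502, -0.002], [0.004, -0.003, -1.0]]
force: [3.1, -0.5, -1.7]
width: 0.0477
gripper_force: 84.8
```

```bash
python3 - <<'E'
from h import *
s=monitor.observe();print(s['force'],s['torque'],s['gripper_force']);go(.533,-.2998,.22)
E
```

```text
[ 3.11319999 -0.51785806 -1.73261873] [-0.1457025  -0.71874163  0.48055463] 84.83105063438416
shift [-0.008  0.009  0.007] az 0 psi -59.9 tilt ax,ay [-0.0021 -0.0023] j [-36.  20.  83.   0.  77. 114.] pos [ 0.5367 -0.3005  0.2221] t 8.9 w 0.04767269442578939
```

Emit:
servo_tool:
  increments:
    - {"x": 0, "y": 0, "z": 0, "ax": 0, "ay": 0, "az": 0.07}
    - {"x": 0, "y": 0, "z": 0, "ax": 0, "ay": 0, "az": 0.14}
    - {"x": 0, "y": 0, "z": 0, "ax": 0, "ay": 0, "az": 0.21}
    - {"x": 0, "y": 0, "z": 0, "ax": 0, "ay": 0, "az": 0.28}
    - {"x": 0, "y": 0, "z": 0, "ax": 0, "ay": 0, "az": 0.28}

```text
time_s: 9.52
ee_pos: [0.5361, -0.3007, 0.2221]
orientation: [[0.09, -0.996, 0.004], [-0.996, -0.09, -0.002], [0.002, -0.004, -1.0]]
force: [4.4, -1.4, -2.4]
width: 0.0476
gripper_force: 85.2
```

Emit:
servo_tool:
  increments:
    - {"x": 0, "y": 0, "z": 0, "ax": 0, "ay": 0, "az": 0}
    - {"x": 0, "y": 0, "z": 0, "ax": 0, "ay": 0, "az": 0}
    - {"x": 0, "y": 0, "z": 0, "ax": 0, "ay": 0, "az": 0}
    - {"x": 0, "y": 0, "z": 0, "ax": 0, "ay": 0, "az": 0}
  hand: 1

```text
time_s: 10.02
ee_pos: [0.5342, -0.3, 0.222]
orientation: [[0.088, -0.996, -0.0], [-0.996, -0.088, -0.0], [0.0, 0.0, -1.0]]
force: [-0.5, 0.1, -0.1]
width: 0.0854
gripper_force: 0.0
```

Emit:
servo_tool:
  increments:
    - {"x": 0, "y": 0, "z": -0.1, "ax": 0, "ay": 0, "az": 0}
    - {"x": 0, "y": 0, "z": -0.25, "ax": 0, "ay": 0, "az": 0}
    - {"x": 0, "y": 0, "z": -0.35, "ax": 0, "ay": 0, "az": -0.1}
    - {"x": 0, "y": 0, "z": -0.35, "ax": 0, "ay": 0, "az": -0.2}
    - {"x": 0, "y": 0, "z": -0.35, "ax": 0, "ay": 0, "az": -0.2}

```text
time_s: 10.65
ee_pos: [0.5343, -0.2999, 0.3273]
orientation: [[0.39, -0.921, 0.0], [-0.921, -0.39, -0.0], [0.001, -0.0, -1.0]]
force: [-0.4, 0.1, 0.7]
width: 0.0856
gripper_force: 0.0
```

```bash
python3 - <<'E'
from h import *
go(.533,-.2998,.33)
d=grab('wrist');c=d['img'][110:280,150:370]
cv2.imwrite('pics/w1.png',cv2.resize(c,None,fx=3,fy=3,interpolation=cv2.INTER_CUBIC)[:,:,::-1])
E
```

```text
shift [-0.002  0.004 -0.009] az 0 psi -67.0 tilt ax,ay [-0.0001 -0.0003] j [-36.  17.  72.  -0.  91. 121.] pos [ 0.5343 -0.2999  0.3273] t 10.65 w 0.08563588132597556
```

View pics/w1.png

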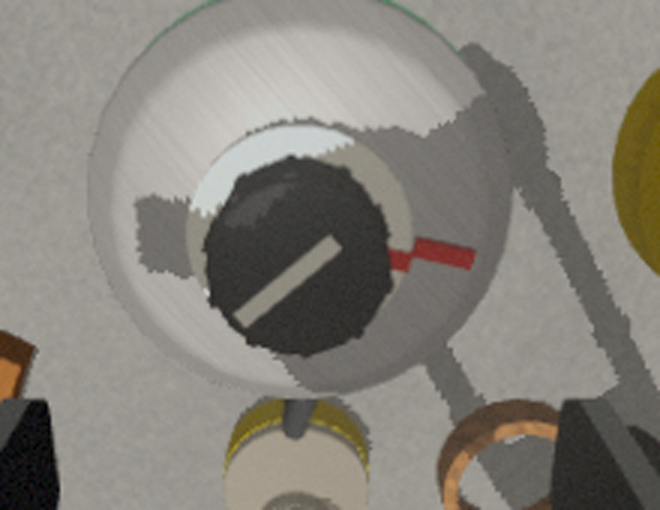

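Red marks at (400,262) and (445,255) meet, and the torque held at 0.48 N m while it slipped, so the cap is done. Stoppers are next. The fingers must close across the rack, so psi is 90.

```bash
python3 - <<'E'
from h import *
go(.6585,-.089,.30,90)
E
```

```text
shift [-0.486 -0.655  0.089] az -1.745 psi -67.1 tilt ax,ay [0.0002 0.0003] j [-36.  17.  72.  -0.  91. 121.] pos [ 0.5342 -0.2998  0.3267] t 10.7 w 0.085543116558116
```

Emit:
servo_tool:
  increments:
    - {"x": -0.1, "y": -0.15, "z": 0, "ax": 0, "ay": 0, "az": -0.1}
    - {"x": -0.2, "y": -0.3, "z": 0, "ax": 0, "ay": 0, "az": -0.2}
    - {"x": -0.3, "y": -0.4, "z": 0.03, "ax": 0, "ay": 0, "az": -0.3}
    - {"x": -0.4, "y": -0.55, "z": 0.06, "ax": 0, "ay": 0, "az": -0.4}
    - {"x": -0.486, "y": -0.655, "z": 0.09, "ax": 0, "ay": 0, "az": -0.5}
    - {"x": -0.486, "y": -0.655, "z": 0.09, "ax": 0, "ay": 0, "az": -0.61}
    - {"x": -0.486, "y": -0.655, "z": 0.09, "ax": 0, "ay": 0, "az": -0.72}
    - {"x": -0.486, "y": -0.655, "z": 0.09, "ax": 0, "ay": 0, "az": -0.83}
    - {"x": -0.486, "y": -0.655, "z": 0.09, "ax": 0, "ay": 0, "az": -0.94}
    - {"x": -0.486, "y": -0.655, "z": 0.09, "ax": 0, "ay": 0, "az": -0.94}
    - {"x": -0.486, "y": -0.655, "z": 0.09, "ax": 0, "ay": 0, "az": -0.94}

```text
time_s: 12.08
ee_pos: [0.6579, -0.0888, 0.2994]
orientation: [[0.954, 0.3, -0.001], [0.3, -0.954, 0.0], [-0.001, -0.0, -1.0]]
force: [0.7, 0.1, 1.0]
width: 0.0854
gripper_force: 0.0
```

```bash
python3 - <<'E'
from h import *
go(.6585,-.089,.16,90)
E
```

```text
shift [0.002 0.001 0.465] az -0.806 psi 17.5 tilt ax,ay [-0.0003  0.0005] j [-14.  22.  68.  -0.  90.  59.] pos [ 0.6579 -0.0888  0.2994] t 12.075 w 0.08537442056763327
```

Emit:
servo_tool:
  increments:
    - {"x": 0, "y": 0, "z": 0.1, "ax": 0, "ay": 0, "az": -0.11}
    - {"x": 0, "y": 0, "z": 0.2, "ax": 0, "ay": 0, "az": -0.22}
    - {"x": 0, "y": 0, "z": 0.3, "ax": 0, "ay": 0, "az": -0.33}
    - {"x": 0, "y": 0, "z": 0.4, "ax": 0, "ay": 0, "az": -0.44}
    - {"x": 0, "y": 0, "z": 0.465, "ax": 0, "ay": 0, "az": -0.55}
    - {"x": 0, "y": 0, "z": 0.465, "ax": 0, "ay": 0, "az": -0.66}
    - {"x": 0, "y": 0, "z": 0.465, "ax": 0, "ay": 0, "az": -0.77}
    - {"x": 0, "y": 0, "z": 0.465, "ax": 0, "ay": 0, "az": -0.81}
    - {"x": 0, "y": 0, "z": 0.465, "ax": 0, "ay": 0, "az": -0.81}
    - {"x": 0, "y": 0, "z": 0.465, "ax": 0, "ay": 0, "az": -0.81}

```text
time_s: 13.32
ee_pos: [0.6581, -0.0888, 0.1604]
orientation: [[-0.008, 1.0, -0.0], [1.0, 0.008, -0.0], [-0.0, -0.0, -1.0]]
force: [0.4, 0.7, 0.4]
width: 0.0855
gripper_force: 0.0
```

```bash
cat >> h.py <<'E'
def reds(d,z):
    hsv=cv2.cvtColor(d['img'],cv2.COLOR_RGB2HSV)
    red=((hsv[...,0]<8)|(hsv[...,0]>172))&(hsv[...,1]>150)&(hsv[...,2]>60)
    for c in cv2.findContours(red.astype(np.uint8),0,2)[0]:
        if cv2.contourArea(c)>60:
            W=np.array([onplane(d,*p,z,True)[:2] for p in c[:,0].astype(float)])
            e=cv2.fitEllipse(c);print('red',np.round(e[0],1),np.round(e[1],1),'bbox mid',((W.min(0)+W.max(0))/2).round(4),'ctr',onplane(d,*e[0],z,True).round(4))
E
python3 - <<'E'
from h import *
d=grab('wrist','w2');reds(d,.052);go(.6585,-.089,.042,90)
E
```

```text
red [394.5 281. ] [ 7.5 29.4] bbox mid [ 0.8137 -0.1878] ctr [ 0.8124 -0.1858  0.052 ]
red [253.2 190.2] [40.1 43.2] bbox mid [ 0.6606 -0.0857] ctr [ 0.6598 -0.0859  0.052 ]
red [254.4 122.2] [41.8 42.5] bbox mid [ 0.6604 -0.0282] ctr [ 0.6603 -0.0283  0.052 ]
red [255.5  51.2] [42.5 42.7] bbox mid [0.6606 0.0303] ctr [0.6606 0.0304 0.052 ]
red [256. -16.] [45.6 48.3] bbox mid [0.6607 0.0719] ctr [0.6606 0.0905 0.052 ]
shift [-0.001  0.001  0.395] az 0.005 psi 90.5 tilt ax,ay [-0.  0.] j [-14.  26.  82.  -0.  72. -14.] pos [ 0.6581 -0.0888  0.1604] t 13.375 w 0.08550719131179695
```

View pics/w2.png

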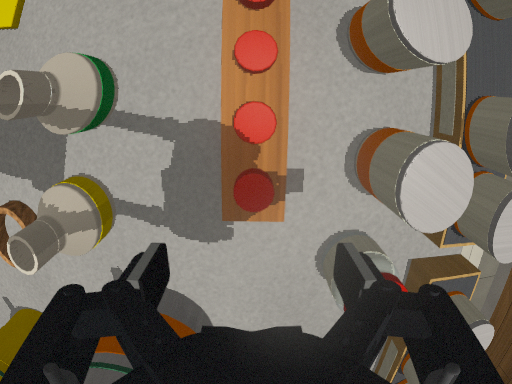

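The stopper heads are in the middle, with the nearest at (253,190). The jar (370,270) and cans are clear of the fingers. I'll descend.

Emit:
servo_tool:
  increments:
    - {"x": 0.004, "y": 0.004, "z": 0.1, "ax": 0, "ay": 0, "az": 0}
    - {"x": 0.004, "y": 0.004, "z": 0.2, "ax": 0, "ay": 0, "az": 0}
    - {"x": 0.004, "y": 0.004, "z": 0.3, "ax": 0, "ay": 0, "az": 0}
    - {"x": 0.004, "y": 0.004, "z": 0.36, "ax": 0, "ay": 0, "az": 0}
    - {"x": 0.004, "y": 0.004, "z": 0.395, "ax": 0, "ay": 0, "az": 0}
    - {"x": 0.004, "y": 0.004, "z": 0.395, "ax": 0, "ay": 0, "az": 0}
    - {"x": 0.004, "y": 0.004, "z": 0.395, "ax": 0, "ay": 0, "az": 0}

```text
time_s: 14.25
ee_pos: [0.6602, -0.0878, 0.043]
orientation: [[-0.01, 1.0, 0.002], [1.0, 0.01, -0.001], [-0.001, 0.002, -1.0]]
force: [0.2, -0.3, 0.1]
width: 0.0856
gripper_force: 0.0
```

Emit:
servo_tool:
  increments:
    - {"x": 0, "y": 0, "z": 0, "ax": 0, "ay": 0, "az": 0}
    - {"x": 0, "y": 0, "z": 0, "ax": 0, "ay": 0, "az": 0}
    - {"x": 0, "y": 0, "z": 0, "ax": 0, "ay": 0, "az": 0}
    - {"x": 0, "y": 0, "z": 0, "ax": 0, "ay": 0, "az": 0}
    - {"x": 0, "y": 0, "z": 0, "ax": 0, "ay": 0, "az": 0}
    - {"x": 0, "y": 0, "z": 0, "ax": 0, "ay": 0, "az": 0}
  hand: -1
  force: 60

```text
time_s: 15.0
ee_pos: [0.6598, -0.0878, 0.0427]
orientation: [[-0.01, 1.0, 0.001], [1.0, 0.01, -0.0], [-0.0, 0.001, -1.0]]
force: [-0.6, 0.2, 5.9]
width: 0.034
gripper_force: 59.7
```

Emit:
servo_tool:
  increments:
    - {"x": 0, "y": 0, "z": -0.1, "ax": 0, "ay": 0, "az": 0}
    - {"x": 0, "y": 0, "z": -0.2, "ax": 0, "ay": 0, "az": 0}
    - {"x": 0, "y": 0, "z": -0.35, "ax": 0, "ay": 0, "az": 0}
    - {"x": 0, "y": 0, "z": -0.5, "ax": 0, "ay": 0, "az": 0}
    - {"x": 0, "y": 0, "z": -0.6, "ax": 0, "ay": 0, "az": 0}
    - {"x": 0, "y": 0, "z": -0.6, "ax": 0, "ay": 0, "az": 0}

```text
time_s: 15.75
ee_pos: [0.6605, -0.0879, 0.2243]
orientation: [[-0.01, 1.0, 0.005], [1.0, 0.01, -0.001], [-0.001, 0.005, -1.0]]
force: [0.5, 0.2, -0.2]
width: 0.0336
gripper_force: 59.7
```

```bash
python3 - <<'E'
from h import *
d=grab('wrist','w3');reds(d,.23);go(.463,-.124,.22)
b=grab('top');P=cloud(b);Z=P[...,2]
for n,(u0,u1,v0,v1) in dict(g=(190,224,195,228),y=(226,258,198,232)).items():
    m=np.zeros(Z.shape,bool);m[v0:v1,u0:u1]=1;m&=(Z>.115)&(Z<.135);p=P[m];print(n,len(p),(p.min(0)+p.max(0))/2 if len(p) else 0)
E
```

```text
red [353.3 262.5] [35.6 55.9] bbox mid [ 0.7148 -0.09  ] ctr [ 0.714  -0.0899  0.23  ]
red [250.1 257.2] [67.8 75. ] bbox mid [ 0.6604 -0.0861] ctr [ 0.6599 -0.0855  0.23  ]
red [250.5 119.1] [33.1 33.5] bbox mid [ 0.6595 -0.0192] ctr [ 0.6595 -0.019   0.23  ]
red [251.4  62.3] [33.7 33.8] bbox mid [0.6596 0.0058] ctr [0.6596 0.0058 0.23  ]
red [252.2   8.6] [33.5 36.1] bbox mid [0.6598 0.0283] ctr [0.6597 0.0304 0.23  ]
shift [-0.115 -0.656  0.006] az 0 psi 90.6 tilt ax,ay [0.0006 0.0002] j [-14.  24.  76.  -0.  80. -14.] pos [ 0.6594 -0.0876  0.222 ] t 15.8 w 0.034016257039168815
g 0 0
y 34 [ 0.46085652 -0.12485133  0.1229654 ]
```

View pics/w3.png

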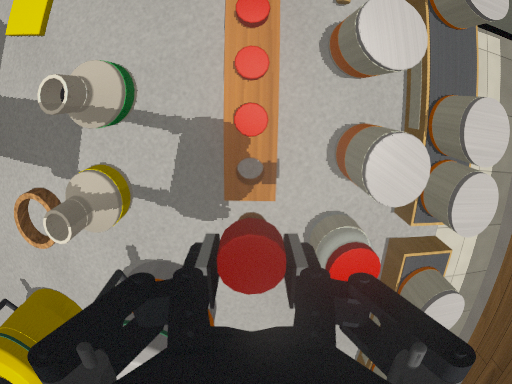

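Stopper held at (250,257), centred. Next I'll move above the yellow bottle and take a close look.

Emit:
servo_tool:
  increments:
    - {"x": -0.02, "y": -0.1, "z": 0, "ax": 0, "ay": 0, "az": 0}
    - {"x": -0.05, "y": -0.25, "z": 0, "ax": 0, "ay": 0, "az": 0}
    - {"x": -0.08, "y": -0.4, "z": 0, "ax": 0, "ay": 0, "az": 0}
    - {"x": -0.1, "y": -0.55, "z": 0, "ax": 0, "ay": 0, "az": 0}
    - {"x": -0.115, "y": -0.63, "z": 0, "ax": 0, "ay": 0, "az": 0}
    - {"x": -0.115, "y": -0.656, "z": 0, "ax": 0, "ay": 0, "az": 0}
    - {"x": -0.115, "y": -0.656, "z": 0, "ax": 0, "ay": 0, "az": 0}
    - {"x": -0.115, "y": -0.656, "z": 0, "ax": 0, "ay": 0, "az": 0}

```text
time_s: 16.85
ee_pos: [0.4639, -0.1241, 0.2215]
orientation: [[-0.01, 1.0, 0.0], [1.0, 0.01, 0.0], [0.0, 0.0, -1.0]]
force: [0.1, 0.4, 0.1]
width: 0.0339
gripper_force: 59.8
```

```bash
python3 - <<'E'
from h import *
d=grab('wrist','w4');go(.4625,-.124,.137,90.5)
b=grab('scene');P=cloud(b);Z=P[...,2]
for n,(u0,u1,v0,v1) in dict(y=(240,284,165,212),g=(284,324,165,212)).items():
    m=np.zeros(Z.shape,bool);m[v0:v1,u0:u1]=1;m&=(Z>.118)&(Z<.135);p=P[m];print(n,len(p),(p.min(0)+p.max(0))/2 if len(p) else 0)
cv2.imwrite('pics/c4.png',np.hstack([d['img'],cv2.resize(b['img'][120:264,180:330],(400,384))])[:,112:,::-1])
E
```

```text
shift [ 0.    -0.005  0.282] az 0.001 psi 90.6 tilt ax,ay [ 0.0001 -0.0001] j [-23.   8.  99.   0.  73. -24.] pos [ 0.4639 -0.1241  0.2215] t 16.9 w 0.03362000900080053
y 62 [ 0.46478648 -0.1233814   0.12451873]
g 60 [0.47883437 0.00725133 0.12392271]
```

View pics/c4.png

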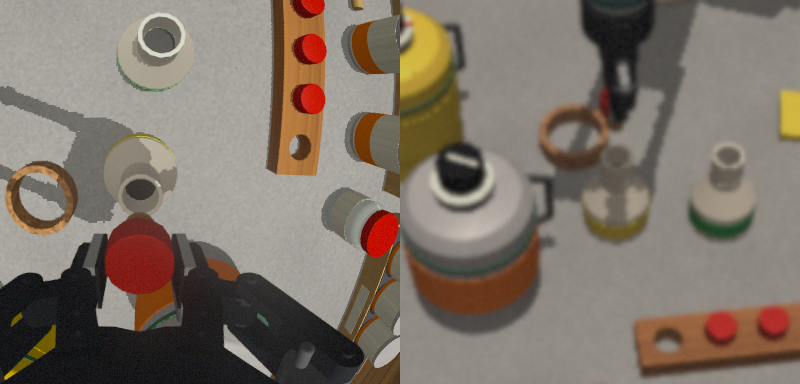

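The bottle rim at left-view (140,194) lines up with the stopper. I'll insert.

Emit:
servo_tool:
  increments:
    - {"x": 0, "y": -0.001, "z": 0.08, "ax": 0, "ay": 0, "az": 0}
    - {"x": 0, "y": -0.001, "z": 0.15, "ax": 0, "ay": 0, "az": 0}
    - {"x": 0, "y": -0.001, "z": 0.18, "ax": 0, "ay": 0, "az": 0}
    - {"x": 0, "y": -0.001, "z": 0.21, "ax": 0, "ay": 0, "az": 0}
    - {"x": 0, "y": -0.001, "z": 0.23, "ax": 0, "ay": 0, "az": 0}
    - {"x": 0, "y": -0.001, "z": 0.23, "ax": 0, "ay": 0, "az": 0}

```text
time_s: 17.7
ee_pos: [0.4626, -0.1241, 0.1528]
orientation: [[-0.01, 1.0, -0.0], [1.0, 0.01, 0.0], [0.0, -0.0, -1.0]]
force: [-0.6, -0.1, -0.1]
width: 0.0337
gripper_force: 59.8
```

Emit:
servo_tool:
  increments:
    - {"x": 0, "y": 0, "z": 0.02, "ax": 0, "ay": 0, "az": 0}
    - {"x": 0, "y": 0, "z": 0.035, "ax": 0, "ay": 0, "az": 0}
    - {"x": 0, "y": 0, "z": 0.05, "ax": 0, "ay": 0, "az": 0}
    - {"x": 0, "y": 0, "z": 0.05, "ax": 0, "ay": 0, "az": 0}

```text
time_s: 18.2
ee_pos: [0.4629, -0.1239, 0.1378]
orientation: [[-0.01, 1.0, 0.001], [1.0, 0.01, 0.0], [0.0, 0.001, -1.0]]
force: [0.1, 1.4, 0.6]
width: 0.0337
gripper_force: 60.0
```

Emit:
servo_tool:
  increments:
    - {"x": 0, "y": 0, "z": 0.008, "ax": 0, "ay": 0, "az": 0}
    - {"x": 0, "y": 0, "z": 0.012, "ax": 0, "ay": 0, "az": 0}
    - {"x": 0, "y": 0, "z": 0.012, "ax": 0, "ay": 0, "az": 0}
    - {"x": 0, "y": 0, "z": 0.012, "ax": 0, "ay": 0, "az": 0}

```text
time_s: 18.7
ee_pos: [0.4634, -0.1236, 0.1376]
orientation: [[-0.01, 1.0, 0.003], [1.0, 0.01, 0.0], [0.0, 0.003, -1.0]]
force: [-3.7, 4.6, 22.1]
width: 0.0339
gripper_force: 62.0
```

Hard stop at 22 N, so it is home. I'll open, lower to the neck and grip.

Emit:
servo_tool:
  increments:
    - {"x": 0, "y": 0, "z": -0.012, "ax": 0, "ay": 0, "az": 0}
    - {"x": 0, "y": 0, "z": -0.012, "ax": 0, "ay": 0, "az": 0}
    - {"x": 0, "y": 0, "z": -0.012, "ax": 0, "ay": 0, "az": 0}
    - {"x": 0, "y": 0, "z": -0.012, "ax": 0, "ay": 0, "az": 0}
    - {"x": 0, "y": 0, "z": 0.05, "ax": 0, "ay": 0, "az": 0}
    - {"x": 0, "y": 0, "z": 0.1, "ax": 0, "ay": 0, "az": 0}
    - {"x": 0, "y": 0, "z": 0.115, "ax": 0, "ay": 0, "az": 0}
    - {"x": 0, "y": 0, "z": 0.115, "ax": 0, "ay": 0, "az": 0}
  hand: 1

```text
time_s: 19.7
ee_pos: [0.4625, -0.1241, 0.0996]
orientation: [[-0.01, 1.0, -0.001], [1.0, 0.01, 0.0], [0.0, -0.001, -1.0]]
force: [0.3, 0.2, -0.1]
width: 0.0853
gripper_force: 0.0
```

Emit:
servo_tool:
  increments:
    - {"x": 0, "y": 0, "z": 0, "ax": 0, "ay": 0, "az": 0}
    - {"x": 0, "y": 0, "z": 0, "ax": 0, "ay": 0, "az": 0}
    - {"x": 0, "y": 0, "z": 0, "ax": 0, "ay": 0, "az": 0}
    - {"x": 0, "y": 0, "z": 0, "ax": 0, "ay": 0, "az": 0}
    - {"x": 0, "y": 0, "z": 0, "ax": 0, "ay": 0, "az": 0}
    - {"x": 0, "y": 0, "z": 0, "ax": 0, "ay": 0, "az": 0}
  hand: -1
  force: 60

```text
time_s: 20.45
ee_pos: [0.4633, -0.1243, 0.1005]
orientation: [[-0.01, 1.0, 0.002], [1.0, 0.01, -0.001], [-0.001, 0.002, -1.0]]
force: [1.3, 0.4, 6.1]
width: 0.0368
gripper_force: 59.7
```

Emit:
servo_tool:
  increments:
    - {"x": 0, "y": 0, "z": -0.05, "ax": 0, "ay": 0, "az": 0}
    - {"x": 0, "y": 0, "z": -0.15, "ax": 0, "ay": 0, "az": 0}
    - {"x": 0, "y": 0, "z": -0.3, "ax": 0, "ay": 0, "az": 0}
    - {"x": 0, "y": 0, "z": -0.45, "ax": 0, "ay": 0, "az": 0}
    - {"x": 0, "y": 0, "z": -0.55, "ax": 0, "ay": 0, "az": 0}
    - {"x": 0, "y": 0, "z": -0.6, "ax": 0, "ay": 0, "az": 0}
    - {"x": 0, "y": 0, "z": -0.6, "ax": 0, "ay": 0, "az": 0}

```text
time_s: 21.32
ee_pos: [0.4624, -0.1241, 0.2795]
orientation: [[-0.01, 1.0, -0.0], [1.0, 0.01, -0.0], [-0.0, -0.0, -1.0]]
force: [0.4, 0.4, -4.1]
width: 0.0367
gripper_force: 60.9
```

```bash
python3 - <<'E'
from h import *
d=grab('wrist');reds(d,.32);go(.598,.293,.277,90)
b=grab('scene');c=np.hstack([d['img'][:,112:],cv2.resize(b['img'][50:274,150:384],(400,384))]);cv2.imwrite('pics/c5.png',c[:,:,::-1])
P=cloud(b);Z=P[...,2]
for n,(u0,u1,v0,v1) in dict(g=(284,324,165,212)).items():
    m=np.zeros(Z.shape,bool);m[v0:v1,u0:u1]=1;m&=(Z>.118)&(Z<.135);p=P[m];print(n,len(p),(p.min(0)+p.max(0))/2 if len(p) else 0)
E
```

```text
red [249.9 293. ] [84.3 93.9] bbox mid [ 0.4618 -0.1187] ctr [ 0.4617 -0.1182  0.32  ]
red [467.2 217.1] [33.  42.4] bbox mid [ 0.5533 -0.0879] ctr [ 0.5528 -0.0874  0.32  ]
red [399.6  98.1] [26.1 28.4] bbox mid [ 0.5118 -0.0433] ctr [ 0.5119 -0.0435  0.32  ]
red [400.8  55. ] [26.1 28.2] bbox mid [ 0.5122 -0.0282] ctr [ 0.512  -0.0284  0.32  ]
red [400.   13.7] [25.  27.5] bbox mid [ 0.5122 -0.013 ] ctr [ 0.512  -0.0131  0.32  ]
shift [1.385 0.468 0.005] az 0.006 psi 90.6 tilt ax,ay [-0.0014 -0.0005] j [-23.   6.  93.  -0.  81. -24.] pos [ 0.4619 -0.1238  0.2785] t 21.375 w 0.03656353246015373
g 62 [0.47991996 0.00680791 0.12369135]
```

View pics/c5.png

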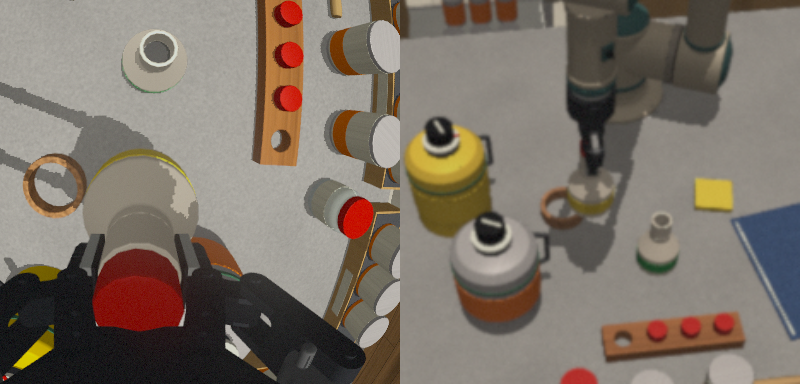

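Bottle held with its stopper in. I'll carry it to the mat's far spot (0.598, 0.293).

Emit:
servo_tool:
  increments:
    - {"x": 0.04, "y": 0.02, "z": 0, "ax": 0, "ay": 0, "az": 0}
    - {"x": 0.12, "y": 0.05, "z": 0, "ax": 0, "ay": 0, "az": 0}
    - {"x": 0.24, "y": 0.1, "z": 0, "ax": 0, "ay": 0, "az": 0}
    - {"x": 0.36, "y": 0.15, "z": 0, "ax": 0, "ay": 0, "az": 0}
    - {"x": 0.48, "y": 0.2, "z": 0, "ax": 0, "ay": 0, "az": 0}
    - {"x": 0.6, "y": 0.25, "z": 0, "ax": 0, "ay": 0, "az": 0}
    - {"x": 0.72, "y": 0.3, "z": 0, "ax": 0, "ay": 0, "az": 0}
    - {"x": 0.84, "y": 0.35, "z": 0, "ax": 0, "ay": 0, "az": 0}
    - {"x": 0.94, "y": 0.4, "z": 0, "ax": 0, "ay": 0, "az": 0}
    - {"x": 1, "y": 0.44, "z": 0, "ax": 0, "ay": 0, "az": 0}
    - {"x": 1, "y": 0.468, "z": 0, "ax": 0, "ay": 0, "az": 0}
    - {"x": 1, "y": 0.468, "z": 0, "ax": 0, "ay": 0, "az": 0}

```text
time_s: 22.92
ee_pos: [0.6003, 0.1763, 0.2792]
orientation: [[-0.009, 1.0, -0.001], [1.0, 0.009, -0.001], [-0.001, -0.001, -1.0]]
force: [0.4, 0.3, -3.0]
width: 0.0369
gripper_force: 60.8
```

Emit:
servo_tool:
  increments:
    - {"x": 0.04, "y": 0, "z": 0, "ax": 0, "ay": 0, "az": 0}
    - {"x": 0.14, "y": 0, "z": 0, "ax": 0, "ay": 0, "az": 0}
    - {"x": 0.24, "y": 0, "z": 0.03, "ax": 0, "ay": 0, "az": 0}
    - {"x": 0.33, "y": 0, "z": 0.1, "ax": 0, "ay": 0, "az": 0}
    - {"x": 0.385, "y": 0, "z": 0.2, "ax": 0, "ay": 0, "az": 0}
    - {"x": 0.385, "y": 0, "z": 0.3, "ax": 0, "ay": 0, "az": 0}
    - {"x": 0.385, "y": 0, "z": 0.4, "ax": 0, "ay": 0, "az": 0}
    - {"x": 0.385, "y": 0, "z": 0.5, "ax": 0, "ay": 0, "az": 0}
    - {"x": 0.385, "y": 0, "z": 0.52, "ax": 0, "ay": 0, "az": 0}
    - {"x": 0.385, "y": 0, "z": 0.52, "ax": 0, "ay": 0, "az": 0}

```text
time_s: 24.18
ee_pos: [0.599, 0.2928, 0.1244]
orientation: [[-0.009, 1.0, 0.0], [1.0, 0.009, 0.0], [0.0, 0.0, -1.0]]
force: [-0.4, -0.3, -2.8]
width: 0.0365
gripper_force: 60.9
```

```bash
python3 - <<'E'
from h import *
go(.598,.293,.1005,90);print(monitor.observe()['force'])
E
```

```text
shift [ 0.001 -0.003  0.08 ] az 0.006 psi 90.5 tilt ax,ay [ 0.0003 -0.0002] j [20. 28. 84.  0. 68. 20.] pos [0.599  0.2928 0.1244] t 24.175 w 0.036508746182107824
[-0.35189063 -0.338203   -2.75512574]
```

Emit:
servo_tool:
  increments:
    - {"x": 0, "y": 0, "z": 0.04, "ax": 0, "ay": 0, "az": 0}
    - {"x": 0, "y": 0, "z": 0.065, "ax": 0, "ay": 0, "az": 0}
    - {"x": 0, "y": 0, "z": 0.075, "ax": 0, "ay": 0, "az": 0}
    - {"x": 0, "y": 0, "z": 0.081, "ax": 0, "ay": 0, "az": 0}
    - {"x": 0, "y": 0, "z": 0.081, "ax": 0, "ay": 0, "az": 0}

```text
time_s: 24.8
ee_pos: [0.5988, 0.2929, 0.1004]
orientation: [[-0.01, 1.0, 0.0], [1.0, 0.01, 0.0], [0.0, 0.0, -1.0]]
force: [-0.9, 0.0, 3.6]
width: 0.0365
gripper_force: 61.3
```

Emit:
servo_tool:
  increments:
    - {"x": 0, "y": 0, "z": 0, "ax": 0, "ay": 0, "az": 0}
    - {"x": 0, "y": 0, "z": 0, "ax": 0, "ay": 0, "az": 0}
    - {"x": 0, "y": 0, "z": 0, "ax": 0, "ay": 0, "az": 0}
    - {"x": 0, "y": 0, "z": 0, "ax": 0, "ay": 0, "az": 0}
    - {"x": 0, "y": 0, "z": -0.1, "ax": 0, "ay": 0, "az": 0}
    - {"x": 0, "y": 0, "z": -0.25, "ax": 0, "ay": 0, "az": 0}
    - {"x": 0, "y": 0, "z": -0.4, "ax": 0, "ay": 0, "az": 0}
    - {"x": 0, "y": 0, "z": -0.5, "ax": 0, "ay": 0, "az": 0}
    - {"x": 0, "y": 0, "z": -0.5, "ax": 0, "ay": 0, "az": 0}
  hand: 1

```text
time_s: 25.92
ee_pos: [0.6003, 0.2933, 0.2527]
orientation: [[-0.01, 1.0, 0.006], [1.0, 0.01, 0.002], [0.002, 0.006, -1.0]]
force: [-0.5, -0.5, -0.0]
width: 0.0856
gripper_force: 0.0
```

```bash
python3 - <<'E'
from h import *
d=grab('wrist');reds(d,.147);go(.659,-.028,.16,90)
b=grab('scene');c=np.hstack([d['img'][:,112:],cv2.resize(b['img'][130:322,250:450],(400,384))]);cv2.imwrite('pics/c6.png',c[:,:,::-1])
E
```

```text
red [291.3 307.8] [19.6 24.5] bbox mid [0.6432 0.1731] ctr [0.6435 0.172  0.147 ]
red [248.9 192.4] [38.4 40.2] bbox mid [0.5995 0.2953] ctr [0.599  0.2953 0.147 ]
shift [-1.072  0.188  0.301] az 0.006 psi 90.6 tilt ax,ay [ 0.0014 -0.0005] j [20. 23. 73. -0. 83. 20.] pos [0.5992 0.293  0.2504] t 25.975 w 0.0852076390639874
```

View pics/c6.png

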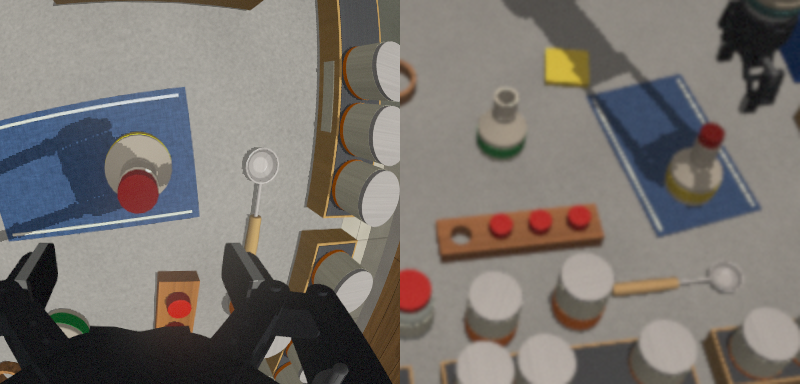

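The yellow-band bottle stands at (138,165) on the mat with its stopper seated. Next is the end stopper at y≈0.0915.

```bash
python3 - <<'E'
from h import *
go(.6605,.0915,.16,90)
E
```

```text
shift [-0.672  0.2    0.296] az 0.006 psi 90.6 tilt ax,ay [-0.0005  0.0002] j [20. 24. 73. -0. 83. 20.] pos [0.5984 0.2927 0.2488] t 26.025 w 0.08561808250503578
```

Emit:
servo_tool:
  increments:
    - {"x": -0.1, "y": 0.03, "z": 0, "ax": 0, "ay": 0, "az": 0}
    - {"x": -0.25, "y": 0.07, "z": 0, "ax": 0, "ay": 0, "az": 0}
    - {"x": -0.4, "y": 0.12, "z": 0.05, "ax": 0, "ay": 0, "az": 0}
    - {"x": -0.55, "y": 0.17, "z": 0.15, "ax": 0, "ay": 0, "az": 0}
    - {"x": -0.672, "y": 0.2, "z": 0.25, "ax": 0, "ay": 0, "az": 0.006}
    - {"x": -0.672, "y": 0.2, "z": 0.3, "ax": 0, "ay": 0, "az": 0.006}
    - {"x": -0.672, "y": 0.2, "z": 0.3, "ax": 0, "ay": 0, "az": 0.006}
    - {"x": -0.672, "y": 0.2, "z": 0.3, "ax": 0, "ay": 0, "az": 0.006}

```text
time_s: 27.02
ee_pos: [0.6609, 0.093, 0.1599]
orientation: [[-0.002, 1.0, 0.001], [1.0, 0.002, 0.0], [0.0, 0.001, -1.0]]
force: [-0.4, 0.1, -0.3]
width: 0.0852
gripper_force: 0.0
```

```bash
python3 - <<'E'
from h import *
d=grab('wrist');reds(d,.052);go(.6605,.0915,.042,90)
E
```

```text
red [250.4 300.6] [34.7 36.9] bbox mid [ 0.6606 -0.0212] ctr [ 0.6604 -0.0202  0.052 ]
red [250.6 251.7] [37.7 40.8] bbox mid [0.661  0.0364] ctr [0.6606 0.0371 0.052 ]
red [251.1 192.4] [40. 43.] bbox mid [0.6613 0.0941] ctr [0.661  0.0942 0.052 ]
shift [-0.005 -0.003  0.395] az 0.001 psi 90.1 tilt ax,ay [ 0.001  -0.0002] j [ 2. 26. 81.  0. 72.  2.] pos [0.6612 0.0931 0.1604] t 27.075 w 0.08558517166152317
```

Emit:
servo_tool:
  increments:
    - {"x": -0.004, "y": -0.001, "z": 0.1, "ax": 0, "ay": 0, "az": 0}
    - {"x": -0.004, "y": -0.001, "z": 0.2, "ax": 0, "ay": 0, "az": 0}
    - {"x": -0.004, "y": -0.001, "z": 0.3, "ax": 0, "ay": 0, "az": 0}
    - {"x": -0.004, "y": -0.001, "z": 0.36, "ax": 0, "ay": 0, "az": 0}
    - {"x": -0.004, "y": -0.001, "z": 0.392, "ax": 0, "ay": 0, "az": 0}
    - {"x": -0.004, "y": -0.001, "z": 0.392, "ax": 0, "ay": 0, "az": 0}
    - {"x": -0.004, "y": -0.001, "z": 0.392, "ax": 0, "ay": 0, "az": 0}

```text
time_s: 27.95
ee_pos: [0.6614, 0.0907, 0.0431]
orientation: [[-0.001, 1.0, 0.002], [1.0, 0.001, -0.0], [-0.0, 0.002, -1.0]]
force: [-0.0, 0.9, 0.0]
width: 0.085
gripper_force: 0.0
```

Emit:
servo_tool:
  increments:
    - {"x": 0, "y": 0, "z": 0, "ax": 0, "ay": 0, "az": 0}
    - {"x": 0, "y": 0, "z": 0, "ax": 0, "ay": 0, "az": 0}
    - {"x": 0, "y": 0, "z": 0, "ax": 0, "ay": 0, "az": 0}
    - {"x": 0, "y": 0, "z": 0, "ax": 0, "ay": 0, "az": 0}
    - {"x": 0, "y": 0, "z": 0, "ax": 0, "ay": 0, "az": 0}
    - {"x": 0, "y": 0, "z": 0, "ax": 0, "ay": 0, "az": 0}
  hand: -1
  force: 60

```text
time_s: 28.7
ee_pos: [0.661, 0.0906, 0.0426]
orientation: [[-0.001, 1.0, 0.001], [1.0, 0.001, -0.0], [-0.0, 0.001, -1.0]]
force: [-0.5, -0.3, 6.1]
width: 0.0339
gripper_force: 59.7
```

Emit:
servo_tool:
  increments:
    - {"x": 0, "y": 0, "z": -0.1, "ax": 0, "ay": 0, "az": 0}
    - {"x": 0, "y": 0, "z": -0.2, "ax": 0, "ay": 0, "az": 0}
    - {"x": 0, "y": 0, "z": -0.35, "ax": 0, "ay": 0, "az": 0}
    - {"x": 0, "y": 0, "z": -0.5, "ax": 0, "ay": 0, "az": 0}
    - {"x": 0, "y": 0, "z": -0.6, "ax": 0, "ay": 0, "az": 0}
    - {"x": 0, "y": 0, "z": -0.6, "ax": 0, "ay": 0, "az": 0}

```text
time_s: 29.45
ee_pos: [0.6618, 0.0907, 0.2243]
orientation: [[-0.001, 1.0, 0.005], [1.0, 0.001, 0.0], [0.0, 0.005, -1.0]]
force: [-0.2, 0.9, -0.8]
width: 0.0339
gripper_force: 59.7
```

```bash
python3 - <<'E'
from h import *
b=grab('scene');P=cloud(b);Z=P[...,2]
hs=cv2.cvtColor(b['img'],cv2.COLOR_RGB2HSV)
m=(P[...,0]>.35)&(P[...,0]<.6)&(P[...,1]>-.1)&(P[...,1]<.15)&(Z>.118)&(Z<.135);p=P[m];print(len(p),(p.min(0)+p.max(0))/2,np.ptp(p,axis=0))
go(.478,.006,.22,90)
E
```

```text
63 [0.48098507 0.00680297 0.12396523] [0.03775874 0.03628651 0.01190333]
shift [-0.282 -0.609  0.006] az 0.0 psi 90.0 tilt ax,ay [0.0006 0.    ] j [ 2. 24. 76. -0. 80.  2.] pos [0.6606 0.0906 0.222 ] t 29.5 w 0.033769323746479986
```

Emit:
servo_tool:
  increments:
    - {"x": -0.04, "y": -0.1, "z": 0, "ax": 0, "ay": 0, "az": 0}
    - {"x": -0.11, "y": -0.25, "z": 0, "ax": 0, "ay": 0, "az": 0}
    - {"x": -0.18, "y": -0.4, "z": 0, "ax": 0, "ay": 0, "az": 0}
    - {"x": -0.25, "y": -0.52, "z": 0, "ax": 0, "ay": 0, "az": 0}
    - {"x": -0.28, "y": -0.59, "z": 0, "ax": 0, "ay": 0, "az": 0}
    - {"x": -0.28, "y": -0.609, "z": 0, "ax": 0, "ay": 0, "az": 0}
    - {"x": -0.28, "y": -0.609, "z": 0, "ax": 0, "ay": 0, "az": 0}
    - {"x": -0.28, "y": -0.609, "z": 0, "ax": 0, "ay": 0, "az": 0}

```text
time_s: 30.5
ee_pos: [0.4788, 0.0068, 0.2214]
orientation: [[-0.001, 1.0, -0.0], [1.0, 0.001, 0.0], [0.0, -0.0, -1.0]]
force: [0.1, -0.0, -0.5]
width: 0.0336
gripper_force: 59.8
```

```bash
python3 - <<'E'
from h import *
d=grab('wrist');go(.478,.006,.137,90)
b=grab('scene');P=cloud(b);Z=P[...,2]
m=(P[...,0]>.35)&(P[...,0]<.6)&(P[...,1]>-.1)&(P[...,1]<.15)&(Z>.118)&(Z<.132);p=P[m];print(len(p),(p.min(0)+p.max(0))/2,np.ptp(p,axis=0))
c=np.hstack([d['img'][:,112:],cv2.resize(b['img'][130:322,250:450],(400,384))]);cv2.imwrite('pics/c7.png',c[:,:,::-1])
E
```

```text
shift [-0.003 -0.003  0.282] az 0.001 psi 90.1 tilt ax,ay [-0.     -0.0001] j [-8.  8. 99.  0. 73. -8.] pos [0.4788 0.0068 0.2215] t 30.55 w 0.03385725030998364
65 [0.47857125 0.00632489 0.12380877] [0.03984627 0.0360783  0.01147257]
```

View pics/c7.png

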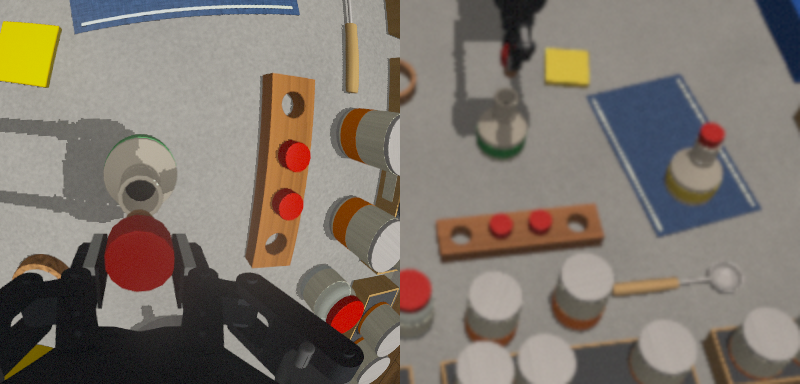

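The rim at (140,194) lines up with the stopper just as it did for the first bottle. I'll insert the same way.

Emit:
servo_tool:
  increments:
    - {"x": -0.002, "y": -0.002, "z": 0.08, "ax": 0, "ay": 0, "az": 0}
    - {"x": -0.002, "y": -0.002, "z": 0.15, "ax": 0, "ay": 0, "az": 0}
    - {"x": -0.002, "y": -0.002, "z": 0.18, "ax": 0, "ay": 0, "az": 0}
    - {"x": -0.002, "y": -0.002, "z": 0.21, "ax": 0, "ay": 0, "az": 0}
    - {"x": -0.002, "y": -0.002, "z": 0.23, "ax": 0, "ay": 0, "az": 0}
    - {"x": -0.002, "y": -0.002, "z": 0.23, "ax": 0, "ay": 0, "az": 0}

```text
time_s: 31.35
ee_pos: [0.4772, 0.0059, 0.1528]
orientation: [[-0.001, 1.0, -0.0], [1.0, 0.001, -0.0], [-0.0, -0.0, -1.0]]
force: [0.0, -0.7, 0.1]
width: 0.0338
gripper_force: 59.8
```

Emit:
servo_tool:
  increments:
    - {"x": 0, "y": 0, "z": 0.02, "ax": 0, "ay": 0, "az": 0}
    - {"x": 0, "y": 0, "z": 0.035, "ax": 0, "ay": 0, "az": 0}
    - {"x": 0, "y": 0, "z": 0.05, "ax": 0, "ay": 0, "az": 0}
    - {"x": 0, "y": 0, "z": 0.06, "ax": 0, "ay": 0, "az": 0}
    - {"x": 0, "y": 0, "z": 0.062, "ax": 0, "ay": 0, "az": 0}
    - {"x": 0, "y": 0, "z": 0.062, "ax": 0, "ay": 0, "az": 0}
    - {"x": 0, "y": 0, "z": 0.062, "ax": 0, "ay": 0, "az": 0}

```text
time_s: 32.22
ee_pos: [0.4777, 0.0058, 0.1374]
orientation: [[-0.001, 1.0, 0.002], [1.0, 0.001, -0.001], [-0.001, 0.002, -1.0]]
force: [-4.7, 1.0, 20.8]
width: 0.0342
gripper_force: 62.0
```

Home. I'll regrip at the neck and lift.

Emit:
servo_tool:
  increments:
    - {"x": 0, "y": 0, "z": -0.012, "ax": 0, "ay": 0, "az": 0}
    - {"x": 0, "y": 0, "z": -0.012, "ax": 0, "ay": 0, "az": 0}
    - {"x": 0, "y": 0, "z": -0.012, "ax": 0, "ay": 0, "az": 0}
    - {"x": 0, "y": 0, "z": -0.012, "ax": 0, "ay": 0, "az": 0}
    - {"x": 0, "y": 0, "z": 0.05, "ax": 0, "ay": 0, "az": 0}
    - {"x": 0, "y": 0, "z": 0.1, "ax": 0, "ay": 0, "az": 0}
    - {"x": 0, "y": 0, "z": 0.115, "ax": 0, "ay": 0, "az": 0}
    - {"x": 0, "y": 0, "z": 0.115, "ax": 0, "ay": 0, "az": 0}
  hand: 1

```text
time_s: 33.22
ee_pos: [0.4772, 0.0059, 0.0996]
orientation: [[-0.001, 1.0, -0.001], [1.0, 0.001, 0.0], [0.0, -0.001, -1.0]]
force: [0.7, -0.3, 0.2]
width: 0.0852
gripper_force: 0.0
```

Emit:
servo_tool:
  increments:
    - {"x": 0, "y": 0, "z": 0, "ax": 0, "ay": 0, "az": 0}
    - {"x": 0, "y": 0, "z": 0, "ax": 0, "ay": 0, "az": 0}
    - {"x": 0, "y": 0, "z": 0, "ax": 0, "ay": 0, "az": 0}
    - {"x": 0, "y": 0, "z": 0, "ax": 0, "ay": 0, "az": 0}
    - {"x": 0, "y": 0, "z": 0, "ax": 0, "ay": 0, "az": 0}
    - {"x": 0, "y": 0, "z": 0, "ax": 0, "ay": 0, "az": 0}
  hand: -1
  force: 60

```text
time_s: 33.98
ee_pos: [0.4783, 0.0058, 0.1005]
orientation: [[-0.0, 1.0, 0.002], [1.0, 0.0, -0.0], [-0.0, 0.002, -1.0]]
force: [0.8, -0.1, 5.9]
width: 0.0363
gripper_force: 59.9
```

Emit:
servo_tool:
  increments:
    - {"x": 0, "y": 0, "z": -0.05, "ax": 0, "ay": 0, "az": 0}
    - {"x": 0, "y": 0, "z": -0.15, "ax": 0, "ay": 0, "az": 0}
    - {"x": 0, "y": 0, "z": -0.3, "ax": 0, "ay": 0, "az": 0}
    - {"x": 0, "y": 0, "z": -0.4, "ax": 0, "ay": 0, "az": 0}
    - {"x": 0, "y": 0, "z": -0.4, "ax": 0, "ay": 0, "az": 0}

```text
time_s: 34.6
ee_pos: [0.4777, 0.0058, 0.2205]
orientation: [[-0.001, 1.0, 0.002], [1.0, 0.001, -0.001], [-0.001, 0.002, -1.0]]
force: [0.0, -0.8, -4.2]
width: 0.0364
gripper_force: 61.0
```

```bash
python3 - <<'E'
from h import *
d=grab('top');hsv=cv2.cvtColor(d['img'],cv2.COLOR_RGB2HSV)
red=((hsv[...,0]<8)|(hsv[...,0]>172))&(hsv[...,1]>150)&(hsv[...,2]>60)
for c in cv2.findContours(red.astype(np.uint8),0,2)[0]:
    (x,y),r=cv2.minEnclosingCircle(c)
    if r>2 and x<200: print(x,y,r,onplane(d,x,y,.147))
go(.460,.271,.22,90)
E
```

```text
125.5 176.8333282470703 4.859230995178223 [0.59825882 0.29216059 0.147     ]
shift [ 0.884 -0.054 -0.004] az 0.0 psi 90.0 tilt ax,ay [-0.001  0.   ] j [-8.  8. 99. -0. 72. -8.] pos [0.4764 0.0059 0.2189] t 34.65 w 0.036267510110482695
```

Emit:
servo_tool:
  increments:
    - {"x": 0.04, "y": 0, "z": 0, "ax": 0, "ay": 0, "az": 0}
    - {"x": 0.12, "y": -0.01, "z": 0, "ax": 0, "ay": 0, "az": 0}
    - {"x": 0.24, "y": -0.02, "z": 0, "ax": 0, "ay": 0, "az": 0}
    - {"x": 0.36, "y": -0.03, "z": 0, "ax": 0, "ay": 0, "az": 0}
    - {"x": 0.48, "y": -0.04, "z": 0, "ax": 0, "ay": 0, "az": 0}
    - {"x": 0.6, "y": -0.05, "z": 0, "ax": 0, "ay": 0, "az": 0}
    - {"x": 0.72, "y": -0.05, "z": 0, "ax": 0, "ay": 0, "az": 0}
    - {"x": 0.82, "y": -0.05, "z": 0, "ax": 0, "ay": 0, "az": 0}
    - {"x": 0.884, "y": -0.05, "z": 0.03, "ax": 0, "ay": 0, "az": 0}
    - {"x": 0.884, "y": -0.05, "z": 0.1, "ax": 0, "ay": 0, "az": 0}
    - {"x": 0.884, "y": -0.05, "z": 0.2, "ax": 0, "ay": 0, "az": 0}
    - {"x": 0.884, "y": -0.05, "z": 0.28, "ax": 0, "ay": 0, "az": 0}
    - {"x": 0.884, "y": -0.05, "z": 0.34, "ax": 0, "ay": 0, "az": 0}
    - {"x": 0.884, "y": -0.05, "z": 0.36, "ax": 0, "ay": 0, "az": 0}
    - {"x": 0.884, "y": -0.05, "z": 0.36, "ax": 0, "ay": 0, "az": 0}

```text
time_s: 36.52
ee_pos: [0.4616, 0.2709, 0.1109]
orientation: [[-0.0, 1.0, -0.002], [1.0, 0.0, -0.001], [-0.001, -0.002, -1.0]]
force: [-0.2, -0.6, -3.0]
width: 0.0364
gripper_force: 61.0
```

```bash
python3 - <<'E'
from h import *
go(.460,.271,.1002,90)
E
```

```text
shift [ 0.001 -0.005  0.036] az 0.0 psi 90.0 tilt ax,ay [-0.0011  0.0006] j [ 23.  19. 102.  -0.  59.  23.] pos [0.4616 0.2709 0.1109] t 36.525 w 0.03640912664935416
```

Emit:
servo_tool:
  increments:
    - {"x": 0, "y": 0, "z": 0.02, "ax": 0, "ay": 0, "az": 0}
    - {"x": 0, "y": 0, "z": 0.03, "ax": 0, "ay": 0, "az": 0}
    - {"x": 0, "y": 0, "z": 0.037, "ax": 0, "ay": 0, "az": 0}
    - {"x": 0, "y": 0, "z": 0.037, "ax": 0, "ay": 0, "az": 0}
    - {"x": 0, "y": 0, "z": 0.037, "ax": 0, "ay": 0, "az": 0}

```text
time_s: 37.15
ee_pos: [0.4622, 0.2711, 0.1008]
orientation: [[-0.001, 1.0, 0.0], [1.0, 0.001, 0.0], [0.0, 0.0, -1.0]]
force: [-0.6, 0.6, -4.7]
width: 0.0364
gripper_force: 61.2
```

Emit:
servo_tool:
  increments:
    - {"x": 0, "y": 0, "z": 0, "ax": 0, "ay": 0, "az": 0}
    - {"x": 0, "y": 0, "z": 0, "ax": 0, "ay": 0, "az": 0}
    - {"x": 0, "y": 0, "z": 0, "ax": 0, "ay": 0, "az": 0}
    - {"x": 0, "y": 0, "z": 0, "ax": 0, "ay": 0, "az": 0}
    - {"x": 0, "y": 0, "z": -0.1, "ax": 0, "ay": 0, "az": 0}
    - {"x": 0, "y": 0, "z": -0.25, "ax": 0, "ay": 0, "az": 0}
    - {"x": 0, "y": 0, "z": -0.4, "ax": 0, "ay": 0, "az": 0}
    - {"x": 0, "y": 0, "z": -0.6, "ax": 0, "ay": 0, "az": 0}
    - {"x": -0.2, "y": 0, "z": -0.7, "ax": 0, "ay": 0, "az": 0}
    - {"x": -0.35, "y": 0, "z": -0.7, "ax": 0, "ay": 0, "az": 0}
    - {"x": -0.5, "y": 0, "z": -0.7, "ax": 0, "ay": 0, "az": 0}
    - {"x": -0.5, "y": 0, "z": -0.7, "ax": 0, "ay": 0, "az": 0}
  hand: 1

```text
time_s: 38.65
ee_pos: [0.4621, 0.1186, 0.311]
orientation: [[0.004, 1.0, 0.001], [1.0, -0.004, -0.001], [-0.001, 0.001, -1.0]]
force: [0.2, 0.5, -0.5]
width: 0.0853
gripper_force: 0.0
```

```bash
python3 - <<'E'
from h import *
b=grab('scene');t=grab('top')
c=np.hstack([cv2.resize(b['img'],(440,330)),cv2.resize(t['img'][80:340,10:290],(355,330))]);cv2.imwrite('pics/c8.png',c[:,:,::-1])
print(monitor.observe()['time_s'])
E
```

```text
38.75
```

View pics/c8.png

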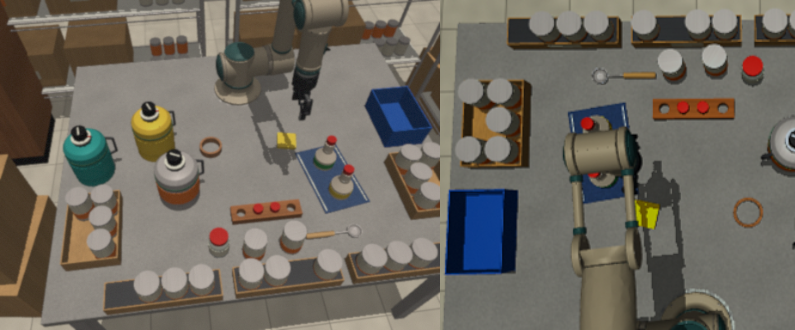

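Both stoppered bottles stand on the mat, at scene-view (325,155) and (342,185). No third bottle is visible, the other goods haven't moved, and the robot is clear.

```bash
python3 -c "
from cell import job;print(job.close_job())"
```

```text
the job is handed in; nothing more can be done
None
```

I turned the canister's cap fully home and past its click, then put a stopper in each of the two bottles present (green and yellow bands) and stood both upright on the blue mat; the job is handed in, but it returned no verdict.

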